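Pinch a block in the rod jig with its stop collar

TASK

Clamp the wood block in the rod jig: loosen the thumbscrew of the stop collar, slide the collar along the rod so that it pushes the block against the spring buffer with a light push of about 10 N, and do the thumbscrew up tight again so that the block stays pinched like that when you let go. Never squeeze the block hard, and leave the other things where they are.

Things in the scene. Friction and masses are not known exactly. Their poses are not given: they have to be found in the camera images.
- rod_jig: Wooden bed 150 x 335 x 15 mm, fixed to the machine table. Origin: on its underside, midway across its width, 156 mm from its -y end; y runs along the bed, z up. Steel uprights (56 x 18 mm, tops 105 mm above the underside) stand at y = -140 and +163 mm. Two guide rails, 10 mm high, keep the block under the rod (1.5 mm of play each side).
- rod_mid (a point): Point on the axis of the 14 mm steel rod that runs along jig y between the uprights, 85 mm above the jig's origin. Axes as the jig's. The stop collar is moved along the rod in +y to push the block to the buffer.
- buffer_zone (a point): Point of the jig near which the round rubber pad (28 mm) of the spring buffer stands, facing -y, on a bracket 44 mm high. The bracket is set anew each time: the pad's face is somewhere within 24 mm in y of this point, not measured, found by feel. Pushed in +y the pad yields: 2 N starts it, then 4 N more per mm; it bottoms after 7 mm (30 N).
- stop_collar: Steel collar, 36 mm in diameter, 24 mm long, on the rod; it moves only along the rod (jig y). Origin on the rod axis at the collar's middle; axes as the jig's. A jaw plate 38 mm wide hangs from it on its +y side. Loose, it slides with about 1.5 N of friction; with the thumbscrew tight it holds against about 30 N.
- jaw_face (a point): Point on the jaw plate's flat face that meets the block, 16 mm in +y and 47 mm below the collar's origin; the plate reaches 15 mm lower. Axes as the jig's.
- thumb_screw (a joint): Angle of the thumbscrew on top of the collar, rad: 0 is tight; grows as it is loosened, counter-clockwise seen from above. Starts between 0 and 0.15; stops at -0.15 and 1.7. The screw's foot leaves the rod at about 0.9: the collar is free from 1.0 on. Tight means under 0.25. Turning takes up to 0.2 N m; it stays where it is left.
- screw_grip (a point): Middle of the thumbscrew's wing, on its vertical axis, 44 mm above the rod axis. The wing is an upright steel bar, 36 mm long (point x), 10 mm thick (point y), 26 mm high; the collar's top is 24 mm below this point. The point turns with the screw: x at -1.25 rad in the jig's frame at joint 0, along jig x at 1.25. Grip it from above to turn it and to slide the collar.
- wood_block: Pale softwood block 45 x 100 x 45 mm with a dark knot, loose on the jig's bed under the rod between the collar's jaw and the buffer, its length (y) along the rod. Origin: centre of its underside. About 0.13 kg; it starts touching neither the jaw nor the buffer.
- thin_strip: Thin wood strip 30 x 130 x 9 mm lying on the jig's bed on its near side (-x). Bystander.
- sawn_wedge: Sawn wooden wedge 32 x 90 x 34 mm lying on the jig's bed on its far side (+x). Bystander.
- cork_block: Cork sanding block 51 x 78 x 30 mm on the table beyond the jig. Bystander.
Things that resemble listed ones, but are neither listed nor needed, are in the scene too. Leave any turquoise look-alike of the wood_block alone.

How it is judged:
By the outcome, as a careful person would: the job done as asked, in the order asked, and still so for the second after the job is handed in, with the robot touching nothing.
It also fails if it takes over 56 s, if anything falls off the work surface, if the arm or the gripper's body presses on something with over 40 N, if the wrist force passes 120 N, or if a joint passes its speed limit or range.

ROBOT

A 7-joint arm with a two-finger parallel gripper is mounted at the origin on a cart in front of the work surface, level with it; the furniture and walls round the work are solid. World frame = base frame: x ahead of the robot, y to its left, z up, the work surface at z = 0. Lengths are in mm, angles in rad, forces in N, time in s.
With the tool pointing down it reaches from about 400 to 875 mm from the base axis. Payload 6.5 kg.
Tool frame: the origin (TCP) lies at the very end of the fingers, on their centre line; the grasp point (between the pads) lies 19 mm behind it; z points along the fingers, y is the line along which they close (so a half turn about z gives the same grasp; the last joint's range is limited). The gripper opens to 88 mm and grips with 3 to 60 N. Pads are 18 mm wide; open, the fingers measure 123 mm over their backs; the gripper's body (75 mm by 187 mm) begins 45 mm behind the grasp point.
Start: joints at [1.174, 0.536, -0.004, 1.538, 0.003, 1.067, -0.071], TCP at [211.116, -614.752, 238.716] pointing down, gripper open.
Joint ranges: [-2.7, 2.7], [-0.37, 2.16], [-1.27, 1.26], [0.24, 2.4], [-1.31, 4.45], [0.19, 1.91], [-2.76, 2.76]. Speed limits (rad/s): [2.39, 2.39, 3.14, 3.14, 3.14, 3.14, 3.14].

INTERFACE

Orientations are given as a unit quaternion [x, y, z, w].
In Python, from station import ctrl gives the robot as it stands.
- The arm moves only by the tool arm_command, never from a script. Its arguments are lists of equal length, an entry for each row: "translation": the shift along the tool's x, y, z in units of 30 mm (1.0 is 30 mm), a list of three; "yaw": the turn about the tool's z in units of 6 degrees (1.0 is 6 degrees); "gripper": the finger opening in mm, from 0 to 88.1. In form: {"translation": [[x, y, z], ...], "yaw": [yaw, ...], "gripper": [gripper, ...]}. A call has 1 to 10 rows; each row shifts and turns the commanded pose from where the row before left it, along the tool's axes as they then stand; what a row does not reach is not made up. A row lasts 1/12 s, in which the tool goes at most 41.7 mm and 7.16 degrees, less where a joint would pass 70% of its speed; a pose out of reach is approached as far as the arm can. A call is refused whole if a number of a shift passes 1 or a number of a turn 1, either way. A call with a gripper value outside its range is refused whole. The fingers move at their own pace and stop on an object; "grip_force" is the grip in N (left out, the last holds). Time passes only in rows, so rows that do not move let the fingers close. It gives the time, the measured TCP pose, the force, the opening and the grip force at its end, in the units of the state.
- ctrl.observe(): the state, without advancing time (a new reading comes with each control period).
- ctrl.get_image(name): name is "scene" or "top" or "wrist"; returns a dict with "frame" (420x560x3 uint8, red, green, blue), "mtx" (3x3 intrinsics, pixels), "D" ([k1, k2, p1, p2, k3] as OpenCV has them; the pictures are not rectified), "rvec" (rotation vector, rad) and "tvec" (3), from world to camera coordinates, as OpenCV has them. Camera axes: x right, y down, z forward; pixel columns grow to the right and rows downward; lengths in mm; the calibration is good to about 2 mm. A picture is of the moment at which its call begins. There is no depth.
- ctrl.job_done(): hands the job in; it is judged then, once.
The state is a dict: "t": time; "joint_positions": joint angles; "qd": joint speeds; "effort": joint torques, N m; "tool_pos": TCP position; "eef_rot": TCP orientation; "contact_force": force on the tool from outside, world axes, zero at the start; "wrist_torque": the same for the moment, N m; "finger_gap": finger opening in mm; "gripper_force": force on a finger pad.
Only numpy, scipy, OpenCV 4.12 (cv2) and the standard library are available. Lean on these libraries where they do the work, as an engineer would, in place of code of your own. Each camera call takes 0.05 s, during which the arm holds its last target. There are 200 camera calls.

## Working session

There is one attempt and no reset: what is moved stays moved. The work goes in short steps, Python scripts to look and compute and a tool call to move; the robot and the scene stay as the last step left them, time stands still between calls to the robot, and variables do not carry over. Pictures are saved under pics/ and viewed, at most 10 in all, crops included, and the job is handed in when it is done.

Besides the shell and the picture viewer there is one more tool, called after "Call:" as name(argument=value, ...) on one line, values as JSON. arm_command: Moves the arm, as the interface text tells. Its arguments: {"type":"object","properties":{"translation":{"type":"array","items":{"type":"array","items":{"type":"number"}}},"yaw":{"type":"array","items":{"type":"number"}},"gripper":{"type":"array","items":{"type":"number"}},"grip_force":{"type":"number"}},"required":["translation","yaw","gripper"]}

```bash
mkdir -p pics; ls
python3 - <<'E'
from station import ctrl
import cv2,pickle
s=ctrl.observe()
for k,v in s.items(): print(k,v)
for n in("scene","top"):
    im=ctrl.get_image(n); pickle.dump(im,open(f"{n}0.pkl","wb"))
    cv2.imwrite(f"pics/{n}0.png",cv2.cvtColor(im["frame"],cv2.COLOR_RGB2BGR))
    print(n,im["mtx"],im["D"],im["rvec"],im["tvec"])
E
```

```text
pics
t 0.0
joint_positions [ 1.17379105  0.53716201 -0.00443741  1.53884089  0.00259408  1.06725658
 -0.07118611]
qd [-4.13452473e-04 -1.30361875e-03 -1.10130384e-03 -8.95834187e-04
  3.20626357e-04  1.23105207e-05  1.04502965e-04]
effort [ 2.17269721e-04 -5.70974994e+01  9.91110541e-01 -2.51599503e+01
 -5.61376917e-02  1.78918953e-02  1.63589525e-04]
tool_pos [ 210.91830814 -614.20578302  237.85432501]
eef_rot [ 9.86345062e-01  1.64689795e-01 -1.94409881e-04 -8.07463024e-04]
contact_force [ 0.59119022 -0.37723935 -0.22902881]
wrist_torque [ 0.06824455 -0.04272518  0.00910079]
gripper_force 0.0
finger_gap 88.35669695364803
scene [[461.19214851   0.         281.19268111]
 [  0.         461.19214851 209.63629346]
 [  0.           0.           1.        ]] [-0.05592207  0.          0.          0.          0.        ] [ 1.28185854 -2.334774    0.90071055] [111.82664611 513.44308283 508.52608877]
top [[518.59621032   0.         285.59659399]
 [  0.         518.59621032 206.30111223]
 [  0.           0.           1.        ]] [-0.01407431  0.          0.          0.          0.        ] [ 2.18188869 -2.18431607  0.09698387] [-250.02444047  562.64729427 1125.80425061]
```

View pics/scene0.png

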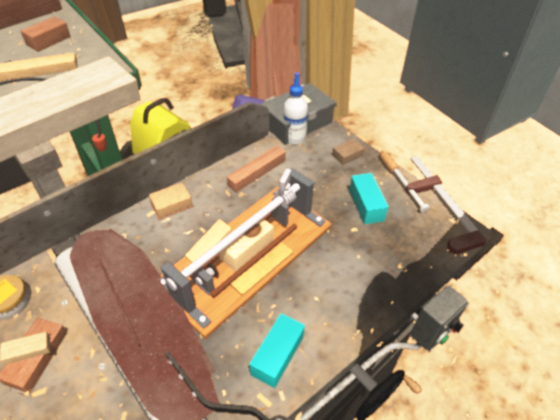

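View pics/top0.png

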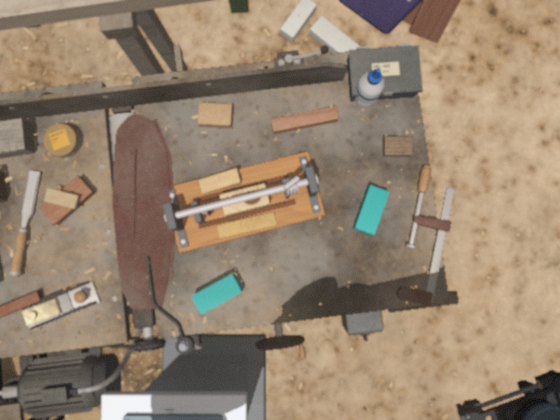

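The scene view shows the jig near (245,240). In the top view it spans (175,245) to (320,155), with the collar on the right at (293,186) and the buffer on the left near (200,212). I'll enlarge the top view.

```bash
cat > h.py <<'E'
import numpy as np,cv2,pickle
def ray(im,uv,z):
    uv=np.array(uv,float).reshape(-1,1,2)
    n=cv2.undistortPoints(uv,im["mtx"],im["D"]).reshape(-1,2)
    R=cv2.Rodrigues(np.array(im["rvec"],float))[0];t=np.array(im["tvec"],float).ravel()
    c=-R.T@t; d=np.c_[n,np.ones(len(n))]@R
    return c+d*((z-c[2])/d[:,2])[:,None]
def proj(im,P): return cv2.projectPoints(np.array(P,float).reshape(-1,3),np.array(im["rvec"],float),np.array(im["tvec"],float),im["mtx"],im["D"])[0].reshape(-1,2)
E
python3 - <<'E'
from h import *
im=pickle.load(open("top0.pkl","rb"));f=im["frame"]
hsv=cv2.cvtColor(f,cv2.COLOR_RGB2HSV)
m=cv2.inRange(hsv,(8,150,120),(18,255,255));m[:140]=0;m[260:]=0;m[:,:165]=0;m[:,335:]=0
m=cv2.morphologyEx(m,cv2.MORPH_OPEN,np.ones((2,2)))
n,l,st,_=cv2.connectedComponentsWithStats(m);print([list(s) for s in st if s[4]>50])
pts=cv2.findNonZero(m);r=cv2.minAreaRect(pts);b=cv2.boxPoints(r);print(r,b)
W=ray(im,b,15);print(W)
print("sides",np.linalg.norm(np.diff(np.r_[W,W[:1]],axis=0),axis=1))
c=cv2.cvtColor(f[145:260,160:335],cv2.COLOR_RGB2BGR);cv2.imwrite("pics/crop_top.png",cv2.resize(c,None,fx=4.5,fy=4.5,interpolation=cv2.INTER_CUBIC))
E
```

```text
[[np.int32(0), np.int32(0), np.int32(560), np.int32(420), np.int32(235200)]]Traceback (most recent call last):
  File "<stdin>", line 7, in <module>
cv2.error: OpenCV(4.12.0) /io/opencv/modules/imgproc/src/convhull.cpp:143: error: (-215:Assertion failed) total >= 0 && (depth == CV_32F || depth == CV_32S) in function 'convexHull'
```

Run:
```python
from h import *
im=pickle.load(open("top0.pkl","rb"));f=im["frame"]
hsv=cv2.cvtColor(f,cv2.COLOR_RGB2HSV)
print(hsv[[205,237,182,225,175],[250,200,300,222,300]],hsv[236,180:240:10])
m=cv2.inRange(hsv,(5,120,80),(20,255,255));m[:140]=0;m[262:]=0;m[:,:165]=0;m[:,340:]=0
m=cv2.morphologyEx(m,cv2.MORPH_OPEN,np.ones((3,3)))
n,l,st,_=cv2.connectedComponentsWithStats(m);print([list(map(int,s)) for s in st if s[4]>50])
c=cv2.cvtColor(f[145:260,160:335],cv2.COLOR_RGB2BGR);cv2.imwrite("pics/crop_top.png",cv2.resize(c,None,fx=4.5,fy=4.5,interpolation=cv2.INTER_CUBIC))
pts=cv2.findNonZero(m);r=cv2.minAreaRect(pts);b=cv2.boxPoints(r);print(r,b)
W=ray(im,b,15);print(W)
print("sides",np.linalg.norm(np.diff(np.r_[W,W[:1]],axis=0),axis=1))
```

```text
[[ 17  78 209]
 [ 15 128 202]
 [  6  12 207]
 [ 18 109 206]
 [ 13 126 134]] [[ 10   6 128]
 [ 15 127 195]
 [ 15 126 200]
 [ 15 128 202]
 [ 18 108 214]
 [ 16 124 194]]
[[0, 0, 560, 420, 230764], [233, 152, 75, 37, 1236], [174, 180, 51, 28, 623], [180, 188, 144, 64, 2532]]
((243.73008728027344, 201.19741821289062), (66.36589050292969, 148.20558166503906), 75.61860656738281) [[163.70758 187.4596 ]
 [307.26895 150.64899]
 [323.7526  214.93524]
 [180.19122 251.74585]]
[[ 605.64276979   22.11709297   15.        ]
 [ 688.9691366  -299.76205946   15.        ]
 [ 543.68626234 -335.86754685   15.        ]
 [ 462.22180312  -16.93413613   15.        ]]
sides [332.48980762 149.70210343 329.17317416 148.64243061]
```

View pics/crop_top.png

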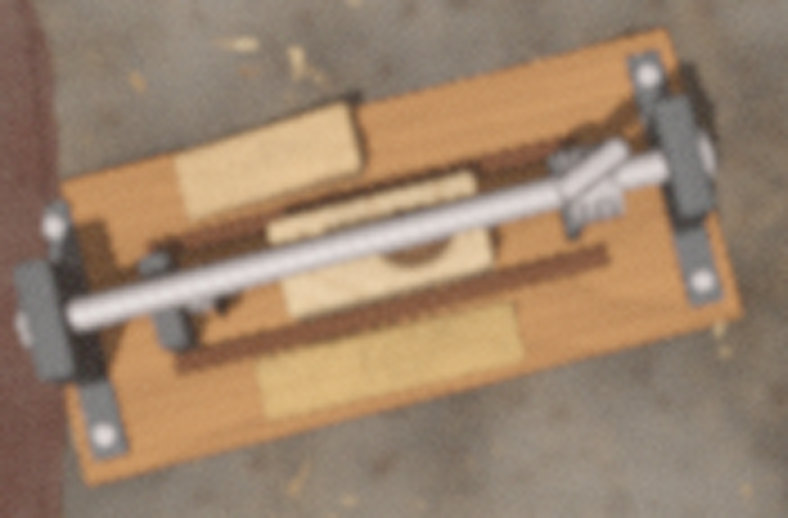

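Run:
```python
from h import *
from station import ctrl
from scipy.spatial.transform import Rotation as Ro
im=pickle.load(open("top0.pkl","rb"))
o=lambda x,y:(160+x/4.5-.4,145+y/4.5-.4)
W=ray(im,[[163.7,187.5],[307.3,150.6],[323.8,214.9],[180.2,251.7]],15)
C=W.mean(0)[:2];a=.2515;ex=np.array([np.cos(a),np.sin(a)]);ey=np.array([-ex[1],ex[0]])
O=C-11.5*ey;print("centre",C,"origin",O)
rod=ray(im,[o(80,315),o(665,165)],85)[:,:2];d=rod[0]-rod[1];print("rod yaw",np.arctan2(-d[0],d[1]),[( (p-O)@ex,(p-O)@ey) for p in rod])
w=ray(im,[o(568,193),o(624,150)],142)[:,:2];d=w[1]-w[0];print("wing",w,w.mean(0),np.arctan2(d[1],d[0]),[((p-O)@ex,(p-O)@ey) for p in w],"axis jig ang",np.arctan2(d@ey,d@ex))
# wing in scene too
s=ctrl.observe();R=Ro.from_quat(s["eef_rot"]).as_matrix();print(R)
b=ray(im,[o(478,172),o(495,255),o(268,220),o(290,315)],60)[:,:2];print("block",[((p-O)@ex,(p-O)@ey) for p in b])
bu=ray(im,[o(150,258),o(183,345),o(222,300)],50)[:,:2];print("buf",[((p-O)@ex,(p-O)@ey) for p in bu])
```

```text
centre [ 575.18019505 -157.65658989] origin [ 578.04205111 -168.79480249]
rod yaw 0.2518584990105237 [(np.float64(-0.5906594161633194), np.float64(150.10392191497894)), (np.float64(-0.48973632564661074), np.float64(-131.4117398595886))]
wing [[ 590.34356922 -250.30290248]
 [ 609.54132651 -275.19217371]] [ 599.94244786 -262.74753809] -0.9137853136486614 [(np.float64(-8.36935010910866), np.float64(-82.00519306677201)), (np.float64(4.030579484629396), np.float64(-110.888950679713))] axis jig ang -1.1652853136486614
[[ 9.45758825e-01  3.24869025e-01 -6.01442154e-04]
 [ 3.24869564e-01 -9.45757760e-01  1.42306507e-03]
 [-1.06508821e-04 -1.54126660e-03 -9.99998807e-01]]
block [(np.float64(21.427773024756398), np.float64(-45.835394923128895)), (np.float64(-19.26327212944197), np.float64(-43.82943929995421)), (np.float64(24.07106542556688), np.float64(57.016058136911525)), (np.float64(-22.695264597892454), np.float64(57.79518337317715))]
buf [(np.float64(21.726880743143788), np.float64(117.32497225191018)), (np.float64(-22.963920647203842), np.float64(111.89510117518817)), (np.float64(-6.608009077963441), np.float64(88.61177861331416))]
```

Call:
arm_command(translation=[[0.9,-0.4,0],[0.9,-0.4,0],[0.9,-0.4,0],[0.9,-0.4,0],[0.9,-0.4,0],[0.9,-0.4,0],[0.9,-0.4,0],[0.9,-0.4,0],[0.9,-0.4,0],[0.9,-0.4,0]], yaw=[0,0,0,0,0,0,0,0,0,0], gripper=[88,88,88,88,88,88,88,88,88,88])

```text
t: 0.93
tool_pos: [428.1, -412.3, 238.4]
eef_rot: [0.986, 0.165, -0.0, -0.0]
contact_force: [1.0, 0.7, -0.3]
finger_gap: 87.9
gripper_force: 0.0
```

Call:
arm_command(translation=[[0.9,-0.4,0],[0.9,-0.4,0],[0.9,-0.4,0],[0.9,-0.4,0],[0.9,-0.4,0],[0.9,-0.4,0],[0.7,-0.4,0],[0,0,0],[0,0,0],[0,0,0]], yaw=[0,0,0,0,0,0,0,1,1,1], gripper=[88,88,88,88,88,88,88,88,88,60])

```text
t: 1.77
tool_pos: [573.3, -273.9, 238.0]
eef_rot: [1.0, 0.006, -0.001, -0.0]
contact_force: [-0.3, 1.6, -0.4]
finger_gap: 83.3
gripper_force: 0.0
```

Call:
arm_command(translation=[[0,0,0],[0,0,0],[0,0,0],[0,0,0],[0,0,0],[0,0,0],[0,0,0],[0,0,0],[0,0,0],[0,0,0]], yaw=[1,1,1,1,1,1,1,1,0.9,0], gripper=[60,60,60,60,60,60,60,60,60,60])

```text
t: 2.6
tool_pos: [573.0, -274.4, 238.2]
eef_rot: [0.896, -0.443, -0.001, 0.0]
contact_force: [-0.3, -0.6, -0.0]
finger_gap: 59.8
gripper_force: 0.0
```

Run:
```python
from h import *
from station import ctrl
from scipy.spatial.transform import Rotation as Ro
s=ctrl.observe();R=Ro.from_quat(s["eef_rot"]).as_matrix();print(s["t"],s["tool_pos"],s["finger_gap"],s["contact_force"],s["joint_positions"][6])
print("tool y ang",np.arctan2(R[1,1],R[0,1]),"d to wing, tool units",R.T@(np.array([599.9,-262.7,111])-s["tool_pos"])/30)
im=ctrl.get_image("wrist");pickle.dump(im,open("w1.pkl","wb"));cv2.imwrite("pics/w1.png",cv2.cvtColor(im["frame"],cv2.COLOR_RGB2BGR))
```

```text
2.6 [ 573.00993044 -274.4322141   238.20921719] 59.809728073797054 [-0.26345415 -0.58914613 -0.01390396] -2.0421444277844167
tool y ang -2.4892815295949364 d to wing, tool units [ 0.23656281 -0.95286185  4.23941672]
```

View pics/w1.png

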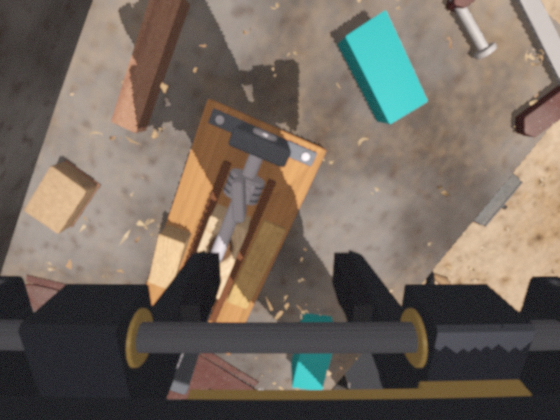

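The wrist view shows the collar near (242,192), with the wing roughly vertical in the image, parallel to the pads. I'll zoom in to measure it.

Run:
```python
from h import *
im=pickle.load(open("w1.pkl","rb"))
c=cv2.cvtColor(im["frame"][120:260,190:300],cv2.COLOR_RGB2BGR);cv2.imwrite("pics/w1c.png",cv2.resize(c,None,fx=4,fy=4,interpolation=cv2.INTER_CUBIC))
print("pred wing top/bottom centre",proj(im,[[599.9,-262.7,142],[599.9,-262.7,116]]))
```

```text
pred wing top/bottom centre [[242.12407428 200.27655978]
 [245.16506018 191.69371666]]
```

View pics/w1c.png

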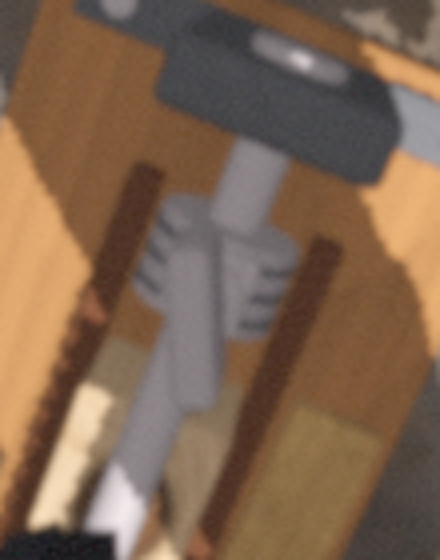

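Run:
```python
from h import *
im=pickle.load(open("w1.pkl","rb"))
O=np.array([578.04,-168.79]);a=.2515;ex=np.array([np.cos(a),np.sin(a)]);ey=np.array([-ex[1],ex[0]])
q=lambda x,y:(190+x/4-.4,120+y/4-.4)
def J(uv,z):
    p=ray(im,uv,z)[:,:2];return p,np.c_[(p-O)@ex,(p-O)@ey]
print("wing c, ends",*J([q(194,303),q(193,225),q(195,380)],142))
print("rod near end", *J([q(262,150),q(120,480)],85))
# upright: top face -y/+y edges, mean jig y should be -140, z105
print("upr", *J([q(185,20),q(400,90),q(165,85),q(375,180)],105))
# collar
print("collar z85 left/right", *J([q(165,205),q(140,290),q(300,245),q(265,335)],85))
```

```text
wing c, ends [[ 604.94560131 -264.14325038]
 [ 614.4439366  -277.31092813]
 [ 595.17927786 -250.5968224 ]] [[   2.32982866  -99.0491072 ]
 [   8.25247905 -114.16626048]
 [  -3.75812437  -83.49842835]]
rod near end [[ 609.75791582 -287.94351781]
 [ 588.20614506 -194.53849902]] [[   1.06788453 -123.29820199]
 [   3.43862495  -27.46837391]]
upr [[ 640.89189383 -304.23427057]
 [ 594.119602   -320.82660566]
 [ 636.36917542 -290.03591226]
 [ 586.17155594 -301.46004659]] [[  27.16832597 -146.82436124]
 [ -22.26163967 -151.25509069]
 [  26.3212528  -131.94716971]
 [ -25.14013726 -130.51987191]]
collar z85 left/right [[ 620.7485298  -262.5796702 ]
 [ 613.40601417 -240.9339104 ]
 [ 588.35662617 -274.58695394]
 [ 581.43508183 -250.38460777]] [[  18.02470855 -101.46738706]
 [  16.29988671  -78.67536119]
 [ -16.33625031 -105.03597081]
 [ -17.01711998  -79.87254988]]
```

The wing is at about (602.4, -263.4), averaging the two views. I'll move over it and descend.

Call:
arm_command(translation=[[0.15,-0.5,0.4],[0.15,-0.5,0.6],[0,0,0.6],[0,0,0.6],[0,0,0.5],[0,0,0.5],[0,0,0.4],[0,0,0.3],[0,0,0.2],[0,0,0]], yaw=[0,0,0,0,0,0,0,0,0,0], gripper=[60,60,60,60,60,60,60,60,60,60])

```text
t: 3.48
tool_pos: [601.9, -263.3, 114.5]
eef_rot: [0.897, -0.441, -0.001, 0.0]
contact_force: [-0.3, 0.3, 0.3]
finger_gap: 60.0
gripper_force: 0.0
```

Call:
arm_command(translation=[[0,0,0.1],[0,0,0],[0,0,0],[0,0,0]], yaw=[0,0,0,0], gripper=[40,40,35,35])

```text
t: 3.82
tool_pos: [603.0, -263.7, 113.4]
eef_rot: [0.897, -0.442, 0.001, -0.0]
contact_force: [-0.7, 0.2, 0.3]
finger_gap: 36.3
gripper_force: 0.0
```

Run:
```python
from h import *
from station import ctrl
im=ctrl.get_image("wrist");pickle.dump(im,open("w2.pkl","wb"));cv2.imwrite("pics/w2.png",cv2.cvtColor(im["frame"],cv2.COLOR_RGB2BGR))
print(ctrl.observe()["contact_force"])
```

```text
[-0.20724054  0.37887641 -0.16968349]
```

View pics/w2.png

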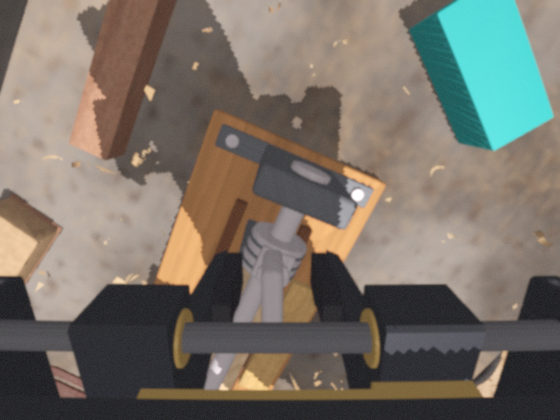

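The wing is between the fingers at column ~271, about 2 mm left of their midpoint at ~276. I'll close gently and read the force.

Call:
arm_command(translation=[[0,-0.04,0.08],[0,0,0],[0,0,0],[0,0,0],[0,0,0],[0,0,0],[0,0,0],[0,0,0]], yaw=[0,0,0,0,0,0,0,0], gripper=[25,16,12,8,5,5,5,5], grip_force=10)

```text
t: 4.53
tool_pos: [604.1, -262.1, 110.3]
eef_rot: [0.897, -0.442, 0.0, -0.0]
contact_force: [4.9, 2.5, -2.9]
finger_gap: 16.7
gripper_force: 10.0
```

Call:
arm_command(translation=[[0,0,0],[0,0,0]], yaw=[0,0], gripper=[5,5])

```text
t: 4.7
tool_pos: [604.2, -262.1, 110.3]
eef_rot: [0.897, -0.442, 0.0, -0.0]
contact_force: [3.9, 2.2, -2.7]
finger_gap: 16.5
gripper_force: 10.0
```

Run:
```python
from h import *
from station import ctrl
s=ctrl.observe();print(s["contact_force"],s["wrist_torque"],s["finger_gap"])
im=ctrl.get_image("wrist");pickle.dump(im,open("w3.pkl","wb"));c=im["frame"][180:400,180:380];cv2.imwrite("pics/w3.png",cv2.resize(cv2.cvtColor(c,cv2.COLOR_RGB2BGR),None,fx=2.7,fy=2.7))
```

```text
[ 3.92625612  2.19163496 -2.68370113] [ 0.711112   -0.90303498  0.04998744] 16.451109495397834
```

View pics/w3.png

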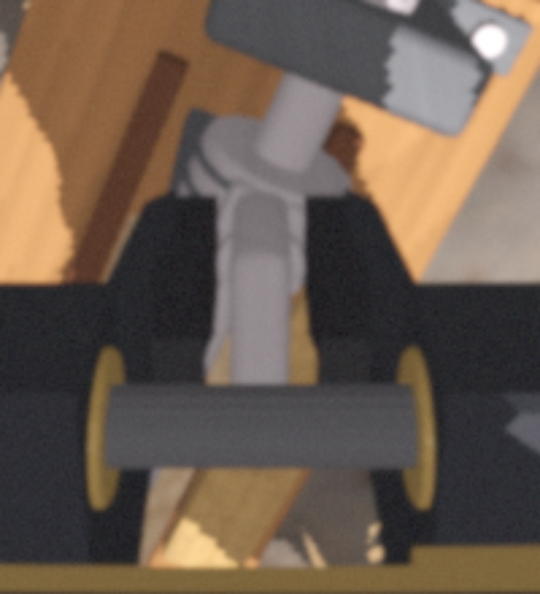

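The pads are closing on the round hub under the wing (gap 16.5 mm), so I'll open, rise 8 mm and regrip.

Call:
arm_command(translation=[[0,0,0],[0,0,0],[0,0,-0.15],[0,0,-0.15],[0,0,0],[0,0,0],[0,0,0],[0,0,0]], yaw=[0,0,0,0,0,0,0,0], gripper=[24,24,24,24,5,5,5,5], grip_force=10)

```text
t: 5.42
tool_pos: [604.6, -262.5, 119.9]
eef_rot: [0.897, -0.442, 0.001, -0.0]
contact_force: [1.9, 0.9, 2.9]
finger_gap: 9.9
gripper_force: 10.0
```

Call:
arm_command(translation=[[0,0,0],[0,0,0]], yaw=[0,0], gripper=[5,5])

```text
t: 5.58
tool_pos: [604.6, -262.6, 120.0]
eef_rot: [0.897, -0.442, 0.001, -0.0]
contact_force: [2.9, 1.2, 4.3]
finger_gap: 9.9
gripper_force: 10.0
```

Call:
arm_command(translation=[[0,-0.02,0],[0,0,0],[0,0,0],[0,0,0],[0,0,0],[0,0,0],[0,0,0],[0,0,0],[0,0,0]], yaw=[0,0,0,-0.5,-0.7,-0.7,-0.7,-0.7,-0.7], gripper=[5,5,5,5,5,5,5,5,5], grip_force=35)

```text
t: 6.33
tool_pos: [605.9, -261.0, 119.9]
eef_rot: [0.97, -0.243, 0.001, -0.001]
contact_force: [6.0, 4.9, 3.2]
finger_gap: 9.7
gripper_force: 35.0
```

```bash
cat > st.py <<'E'
from h import *
from station import ctrl
from scipy.spatial.transform import Rotation as Ro
s=ctrl.observe();R=Ro.from_quat(s["eef_rot"]).as_matrix()
O=np.array([578.04,-168.79]);a=.2515;J=np.array([[np.cos(a),np.sin(a)],[-np.sin(a),np.cos(a)]])
f=s["contact_force"];ty=np.arctan2(R[1,1],R[0,1])
print("t",round(s["t"],2),"jig xy",(J@(s["tool_pos"][:2]-O)).round(2),"z",s["tool_pos"][2].round(1),"F jig",(J@f[:2]).round(2),"Fz",round(f[2],2),"torque",s["wrist_torque"].round(2),"wing ang jig",round((ty-np.pi/2-a+np.pi)%np.pi-np.pi,3) ,"gap",round(s["finger_gap"],1))
print("jig +y 1mm in tool units",(R.T@np.r_[J[1],0]/30).round(4), "jig +x",(R.T@np.r_[J[0],0]/30).round(4))
E
python3 st.py
```

```text
t 6.33 jig xy [  4.03 -96.25] z 119.9 F jig [6.99 3.23] Fz 3.24 torque [ 0.88 -1.2  -0.13] wing ang jig -0.743 gap 9.7
jig +y 1mm in tool units [-0.0226 -0.0245  0.    ] jig +x [ 0.0245 -0.0226  0.0001]
```

Call:
arm_command(translation=[[0.03,-0.03,0],[0,0,0],[0,0,0],[0,0,0],[0,0,0],[0,0,0],[0,0,0],[0,0,0],[0,0,0],[0,0,0]], yaw=[-0.5,-0.8,-0.8,-0.8,-0.8,-0.8,-0.8,-0.8,-0.7,0], gripper=[5,5,5,5,5,5,5,5,5,5])

```text
t: 7.17
tool_pos: [607.3, -260.8, 119.9]
eef_rot: [0.994, 0.11, 0.002, -0.0]
contact_force: [6.9, 2.7, 2.8]
finger_gap: 9.7
gripper_force: 35.0
```

```bash
python3 st.py
```

```text
t 7.17 jig xy [  5.42 -96.43] z 119.9 F jig [7.33 0.87] Fz 2.82 torque [ 0.61 -1.3   0.02] wing ang jig -0.031 gap 9.7
jig +y 1mm in tool units [-0.001  -0.0333  0.    ] jig +x [ 0.0333 -0.001   0.0001]
```

Call:
arm_command(translation=[[0.06,0,0],[0,-0.1,0],[0,-0.1,0],[0,-0.1,0],[0,-0.1,0],[0,-0.1,0],[0,-0.1,0],[0,-0.1,0]], yaw=[0,0,0,0,0,0,0,0], gripper=[5,5,5,5,5,5,5,5])

```text
t: 7.83
tool_pos: [602.5, -241.8, 119.8]
eef_rot: [0.994, 0.108, 0.0, 0.001]
contact_force: [1.6, -1.8, 5.4]
finger_gap: 9.6
gripper_force: 35.0
```

```bash
python3 st.py
```

```text
t 7.83 jig xy [  5.54 -76.82] z 119.8 F jig [ 1.07 -2.1 ] Fz 5.42 torque [-0.24 -0.38  0.1 ] wing ang jig -0.036 gap 9.6
jig +y 1mm in tool units [-0.0012 -0.0333 -0.    ] jig +x [ 0.0333 -0.0012  0.    ]
```

Call:
arm_command(translation=[[0,-0.1,0.02],[0,-0.1,0.02],[0,-0.1,0.02],[0,-0.1,0],[0,-0.1,0],[0,-0.1,0],[0,-0.1,0],[0,-0.1,0],[0,-0.1,0],[0,0,0]], yaw=[0,0,0,0,0,0,0,0,0,0], gripper=[5,5,5,5,5,5,5,5,5,5])

```text
t: 8.67
tool_pos: [596.2, -216.6, 119.6]
eef_rot: [0.994, 0.107, -0.0, 0.002]
contact_force: [-3.9, -2.2, 19.1]
finger_gap: 9.8
gripper_force: 35.0
```

```bash
python3 st.py
```

```text
t 8.67 jig xy [  5.71 -50.82] z 119.6 F jig [-4.29 -1.21] Fz 19.11 torque [-0.17  0.94  0.11] wing ang jig -0.037 gap 9.8
jig +y 1mm in tool units [-0.0012 -0.0333 -0.0001] jig +x [ 0.0333 -0.0012 -0.    ]
```

Call:
arm_command(translation=[[-0.02,-0.05,-0.07],[0,-0.05,0],[0,-0.05,0],[0,-0.05,0],[0,-0.05,0],[0,-0.05,0],[0,-0.05,0],[0,0,0]], yaw=[0,0,0,0,0,0,0,0], gripper=[5,5,5,5,5,5,5,5])

```text
t: 9.33
tool_pos: [593.1, -205.1, 119.8]
eef_rot: [0.994, 0.108, -0.001, 0.0]
contact_force: [-0.8, -1.1, 7.6]
finger_gap: 9.9
gripper_force: 35.0
```

```bash
python3 st.py
```

```text
t 9.33 jig xy [  5.6 -38.9] z 119.8 F jig [-1.08 -0.84] Fz 7.59 torque [-0.26  0.06  0.11] wing ang jig -0.036 gap 9.9
jig +y 1mm in tool units [-0.0012 -0.0333 -0.    ] jig +x [ 0.0333 -0.0012 -0.0001]
```

Call:
arm_command(translation=[[0,-0.04,-0.02],[0,-0.04,0],[0,-0.04,0],[0,-0.04,0],[0,0,0]], yaw=[0,0,0,0,0], gripper=[5,5,5,5,5])

```text
t: 9.75
tool_pos: [591.8, -199.9, 119.8]
eef_rot: [0.994, 0.108, -0.001, -0.0]
contact_force: [-0.6, -1.6, 3.6]
finger_gap: 9.8
gripper_force: 35.0
```

```bash
python3 st.py
```

```text
t 9.75 jig xy [  5.63 -33.53] z 119.8 F jig [-0.94 -1.42] Fz 3.64 torque [-0.33  0.3   0.06] wing ang jig -0.036 gap 9.8
jig +y 1mm in tool units [-0.0012 -0.0333  0.    ] jig +x [ 0.0333 -0.0012 -0.0001]
```

Call:
arm_command(translation=[[0,-0.03,0],[0,-0.03,0],[0,-0.03,0],[0,0,0]], yaw=[0,0,0,0], gripper=[5,5,5,5])

```text
t: 10.08
tool_pos: [591.3, -197.3, 119.8]
eef_rot: [0.994, 0.108, -0.001, -0.0]
contact_force: [-3.7, -1.9, 2.6]
finger_gap: 9.8
gripper_force: 35.0
```

```bash
python3 st.py
```

```text
t 10.08 jig xy [  5.7  -30.91] z 119.8 F jig [-4.07 -0.91] Fz 2.62 torque [-0.55  0.76  0.05] wing ang jig -0.036 gap 9.8
jig +y 1mm in tool units [-0.0012 -0.0333  0.    ] jig +x [ 0.0333 -0.0012 -0.0001]
```

Call:
arm_command(translation=[[-0.01,-0.03,0],[0,-0.03,0],[0,0,0]], yaw=[0,0,0], gripper=[5,5,5])

```text
t: 10.33
tool_pos: [590.8, -195.5, 119.8]
eef_rot: [0.994, 0.108, -0.001, -0.0]
contact_force: [-3.4, -2.3, 2.5]
finger_gap: 9.8
gripper_force: 35.0
```

Call:
arm_command(translation=[[0,-0.03,0],[0,-0.03,0],[0,0,0]], yaw=[0,0,0], gripper=[5,5,5])

```text
t: 10.58
tool_pos: [590.4, -193.8, 119.8]
eef_rot: [0.994, 0.108, -0.001, -0.0]
contact_force: [-4.0, -2.4, 1.5]
finger_gap: 9.8
gripper_force: 35.0
```

```bash
python3 st.py
```

```text
t 10.58 jig xy [  5.71 -27.3 ] z 119.8 F jig [-4.43 -1.3 ] Fz 1.48 torque [-0.59  0.93  0.01] wing ang jig -0.036 gap 9.8
jig +y 1mm in tool units [-0.0012 -0.0333  0.    ] jig +x [ 0.0333 -0.0012 -0.0001]
```

Call:
arm_command(translation=[[-0.01,-0.03,0],[0,-0.03,0],[0,0,0]], yaw=[0,0,0], gripper=[5,5,5])

```text
t: 10.83
tool_pos: [589.9, -191.9, 119.8]
eef_rot: [0.994, 0.108, -0.001, -0.0]
contact_force: [-3.7, -2.9, 0.6]
finger_gap: 9.7
gripper_force: 35.0
```

Call:
arm_command(translation=[[0,-0.03,0],[0,-0.03,0],[0,0,0]], yaw=[0,0,0], gripper=[5,5,5])

```text
t: 11.08
tool_pos: [589.7, -191.4, 119.9]
eef_rot: [0.994, 0.107, -0.0, 0.001]
contact_force: [-3.5, -5.5, -0.9]
finger_gap: 9.8
gripper_force: 35.0
```

```bash
python3 st.py
```

```text
t 11.08 jig xy [  5.68 -24.78] z 119.9 F jig [-4.76 -4.44] Fz -0.93 torque [-1.16  0.66  0.11] wing ang jig -0.036 gap 9.8
jig +y 1mm in tool units [-0.0012 -0.0333 -0.    ] jig +x [ 0.0333 -0.0012 -0.    ]
```

Call:
arm_command(translation=[[-0.02,0,0],[0,0,0],[0,-0.02,0],[0,0,0],[0,0,0]], yaw=[0.5,0.5,0.4,0,0], gripper=[5,5,5,5,5])

```text
t: 11.5
tool_pos: [589.6, -191.6, 119.9]
eef_rot: [0.999, 0.034, 0.0, 0.001]
contact_force: [-0.8, -6.6, -2.5]
finger_gap: 9.6
gripper_force: 35.0
```

```bash
python3 st.py
```

```text
t 11.5 jig xy [  5.57 -24.98] z 119.9 F jig [-2.38 -6.19] Fz -2.46 torque [-1.41  0.19  0.04] wing ang jig -0.184 gap 9.6
jig +y 1mm in tool units [-0.0061 -0.0328 -0.0001] jig +x [ 0.0328 -0.0061  0.    ]
```

Call:
arm_command(translation=[[0,-0.02,0],[0,-0.02,0],[0,0,0],[0,0,0],[0,0,0]], yaw=[0,0,0,0,0], gripper=[5,5,5,5,5])

```text
t: 11.92
tool_pos: [589.6, -191.3, 119.9]
eef_rot: [0.999, 0.034, 0.0, 0.001]
contact_force: [-0.2, -8.2, -3.7]
finger_gap: 10.1
gripper_force: 35.0
```

```bash
python3 st.py
```

```text
t 11.92 jig xy [  5.55 -24.67] z 119.9 F jig [-2.27 -7.91] Fz -3.68 torque [-1.81  0.16  0.01] wing ang jig -0.184 gap 10.1
jig +y 1mm in tool units [-0.0061 -0.0328 -0.0001] jig +x [ 0.0328 -0.0061  0.    ]
```

Call:
arm_command(translation=[[0,-0.03,0],[0,-0.03,0],[0,0,0],[0,0,0],[0,0,0],[0,0,0]], yaw=[0,0,0,0,0,0], gripper=[5,5,5,5,5,5])

```text
t: 12.42
tool_pos: [589.4, -190.8, 119.9]
eef_rot: [0.999, 0.033, 0.001, 0.002]
contact_force: [0.6, -11.2, -4.5]
finger_gap: 9.8
gripper_force: 35.0
```

```bash
python3 st.py
```

```text
t 12.42 jig xy [  5.54 -24.1 ] z 119.9 F jig [ -2.18 -10.96] Fz -4.54 torque [-2.35  0.09  0.03] wing ang jig -0.185 gap 9.8
jig +y 1mm in tool units [-0.0061 -0.0328 -0.0002] jig +x [ 0.0328 -0.0061  0.    ]
```

Call:
arm_command(translation=[[0,-0.02,0],[0,0,0],[0,0,0],[0,0,0],[0,0,0],[0,0,0]], yaw=[0,0,0,0.6,0.6,0.6], gripper=[5,5,5,5,5,5])

```text
t: 12.92
tool_pos: [589.3, -191.4, 119.9]
eef_rot: [0.998, -0.063, 0.001, 0.003]
contact_force: [-0.2, -13.5, -6.0]
finger_gap: 9.7
gripper_force: 35.0
```

```bash
python3 st.py
```

```text
t 12.92 jig xy [  5.31 -24.68] z 119.9 F jig [ -3.54 -13.01] Fz -5.97 torque [-2.94  0.02  0.19] wing ang jig -0.377 gap 9.7
jig +y 1mm in tool units [-0.0123 -0.031  -0.0002] jig +x [ 0.031  -0.0123  0.    ]
```

Call:
arm_command(translation=[[0.003,0.015,0],[0.001,0.01,0],[0.001,0.01,0],[0.002,0.01,0]], yaw=[0.4,0.8,0.8,0.8], gripper=[5,5,5,5])

```text
t: 13.25
tool_pos: [588.9, -192.7, 120.0]
eef_rot: [0.978, -0.208, 0.001, 0.003]
contact_force: [-2.1, -14.2, -4.9]
finger_gap: 9.8
gripper_force: 35.0
```

```bash
python3 st.py
```

```text
t 13.25 jig xy [  4.6  -25.87] z 120.0 F jig [ -5.54 -13.19] Fz -4.86 torque [-2.84  0.35  0.19] wing ang jig -0.671 gap 9.8
jig +y 1mm in tool units [-0.0207 -0.0261 -0.0002] jig +x [ 0.0261 -0.0207 -0.    ]
```

Call:
arm_command(translation=[[0.003,0.015,0],[0.004,0.01,0],[0.005,0.01,0],[0.006,0.008,0],[0.006,0.008,0],[0.006,0.006,0],[0.006,0.006,0],[0,0,0],[0,0,0]], yaw=[0.8,0.8,0.8,0.8,0.8,0.8,0.8,0,0], gripper=[5,5,5,5,5,5,5,5,5])

```text
t: 14.0
tool_pos: [587.1, -195.0, 120.0]
eef_rot: [0.877, -0.481, 0.001, 0.003]
contact_force: [-5.3, -12.7, 0.4]
finger_gap: 9.7
gripper_force: 35.0
```

```bash
python3 st.py
```

```text
t 14.0 jig xy [  2.27 -27.62] z 120.0 F jig [ -8.27 -11.03] Fz 0.42 torque [-2.6   1.31 -0.02] wing ang jig -1.254 gap 9.7
jig +y 1mm in tool units [-0.0317 -0.0104 -0.0002] jig +x [ 0.0104 -0.0317 -0.0001]
```

Call:
arm_command(translation=[[0.04,0.03,0],[0.04,0.03,0],[0.02,0.03,0],[0,0,0],[0,0,0]], yaw=[0,0,0,0,0], gripper=[5,5,5,5,5])

```text
t: 14.42
tool_pos: [587.1, -195.2, 120.0]
eef_rot: [0.878, -0.48, -0.0, 0.001]
contact_force: [-7.1, -5.3, 2.8]
finger_gap: 10.2
gripper_force: 35.0
```

```bash
python3 st.py
```

```text
t 14.42 jig xy [  2.22 -27.86] z 120.0 F jig [-8.15 -3.33] Fz 2.84 torque [-1.08  1.22 -0.05] wing ang jig -1.252 gap 10.2
jig +y 1mm in tool units [-0.0317 -0.0105 -0.    ] jig +x [ 0.0105 -0.0317 -0.0001]
```

Call:
arm_command(translation=[[0.01,0.05,0],[0,0.05,0],[0,0,0],[0,0,0],[0,0,0]], yaw=[0,0,0,0,0], gripper=[5,5,5,5,5])

```text
t: 14.83
tool_pos: [586.9, -195.3, 120.1]
eef_rot: [0.878, -0.479, 0.001, -0.0]
contact_force: [3.6, -2.9, -6.9]
finger_gap: 9.7
gripper_force: 35.0
```

```bash
python3 st.py
```

```text
t 14.83 jig xy [  1.99 -27.86] z 120.1 F jig [ 2.76 -3.69] Fz -6.95 torque [-0.43 -0.8  -0.07] wing ang jig -1.25 gap 9.7
jig +y 1mm in tool units [-0.0316 -0.0105 -0.    ] jig +x [ 0.0105 -0.0316  0.0001]
```

Residual forces are small, so I'll release and lift.

Call:
arm_command(translation=[[0.03,0,0],[0,0,0],[0,0,0],[0,0,0],[0,0,0],[0,0,-0.3],[0,0,-0.6],[0,0,-0.8],[0,0,-0.8],[0,0,-0.8]], yaw=[0,0,0,0,0,0,0,0,0,0], gripper=[10,20,35,40,40,40,40,40,40,40], grip_force=10)

```text
t: 15.67
tool_pos: [586.2, -196.6, 221.0]
eef_rot: [0.878, -0.479, 0.0, -0.0]
contact_force: [-0.1, -0.5, 0.0]
finger_gap: 40.1
gripper_force: 0.0
```

Call:
arm_command(translation=[[-0.8,0,-0.5],[-0.8,0,0],[-0.8,0,0],[-0.8,0,0],[-0.8,0,0],[-0.8,0,0],[0,0,0],[0,0,0]], yaw=[0,0,0,0,0,0,0,0], gripper=[40,40,40,40,40,40,40,40])

```text
t: 16.33
tool_pos: [508.4, -74.6, 235.1]
eef_rot: [0.878, -0.478, 0.0, -0.0]
contact_force: [0.6, -0.5, 0.5]
finger_gap: 40.0
gripper_force: 0.0
```

```bash
python3 st.py
python3 - <<'E'
from h import *
from station import ctrl
a=ctrl.get_image("top")["frame"];b=ctrl.get_image("scene")["frame"]
c=cv2.resize(a[145:260,160:335],None,fx=4,fy=4,interpolation=2);d=cv2.resize(b[160:340,150:345],None,fx=2.2,fy=2.2)[:140*3]
k=np.zeros((600,800,3),np.uint8);k[:460,:c.shape[1]]=c[:, :800]
cv2.imwrite("pics/end_top.png",cv2.cvtColor(k[:460,:700],cv2.COLOR_RGB2BGR));cv2.imwrite("pics/end_scene.png",cv2.cvtColor(cv2.resize(b[160:340,150:345],None,fx=3,fy=3),cv2.COLOR_RGB2BGR))
E
```

```text
t 16.33 jig xy [-44.02 108.61] z 235.1 F jig [ 0.47 -0.66] Fz 0.51 torque [ 0.07 -0.01  0.02] wing ang jig -1.248 gap 40.0
jig +y 1mm in tool units [-0.0316 -0.0106  0.    ] jig +x [ 0.0106 -0.0316  0.    ]
```

View pics/end_top.png

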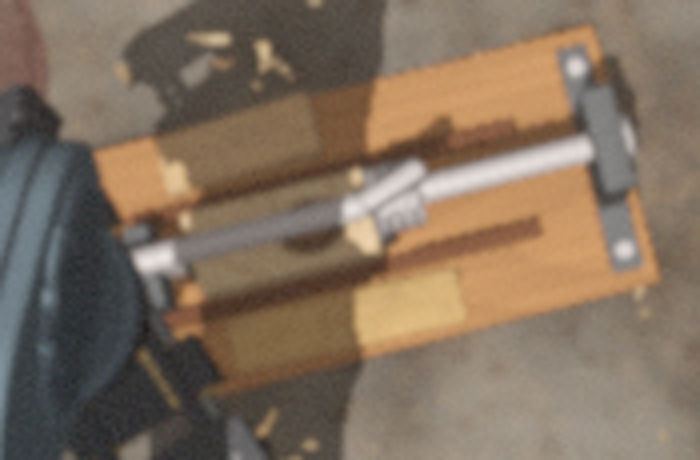

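View pics/end_scene.png

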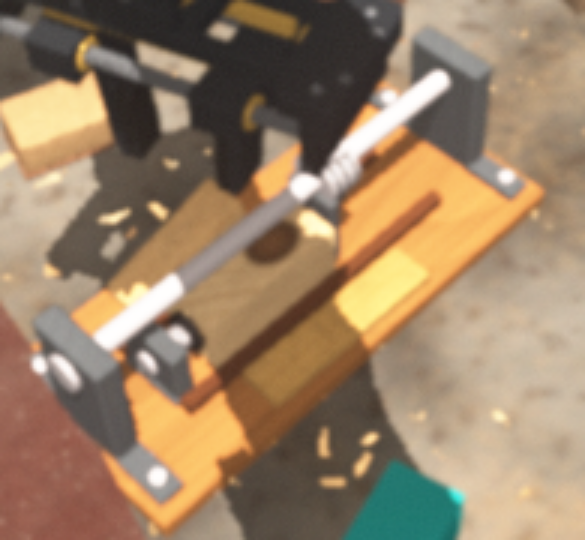

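In the end views, the block sits between the jaw (top view ~(370,215)) and the buffer pad (~(185,260)). The wing is back at its tight angle, and the strip and wedge have not moved.

```bash
python3 -c "
from station import ctrl
print(ctrl.job_done())"
```

```text
the job is handed in; nothing more can be done
None
```

The job is handed in at about 16 s: the block is pinched against the spring buffer at an estimated 10–11 N (worked out from the wrist force, not measured directly), with the thumbscrew tight and the arm clear of the jig.

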